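# Seat the card-holder post in its keyed counter socket

### The arm

A 7-joint arm with a two-finger parallel gripper is mounted at the origin on the work surface. World frame = base frame: x ahead of the robot, y to its left, z up, the work surface at z = 0. Lengths are in m, angles in rad, forces in N, time in s.
With the tool pointing down it reaches from about 0.4 to 0.9 m from the base axis. Payload 5.6 kg.
Tool frame: the origin (TCP) lies on the centre line of the jaws, within the pads' length; the fingertips stand 14 mm ahead of it and the grasp point (between the pads) lies 5 mm behind it (manip.tcp_to_tips is the z of the fingertips in the tool frame, in m); z points along the fingers, y is the direction in which the jaws open and shut (so a half turn about z gives the same grasp; the last joint's range is limited). The gripper opens to 92 mm and grips with 3 to 60 N. Pads are 20 mm wide; open, the fingers measure 128 mm over their backs; the gripper's body (75 mm by 189 mm) begins 69 mm behind the grasp point.
Start: joints at [-1.197, 0.468, -0.012, 1.603, 0.006, 1.071, -0.056], TCP at [0.263, 0.594, 0.207] pointing down, gripper open.
Joint ranges: [-2.53, 2.53], [-0.31, 2.02], [-1.57, 1.55], [0.28, 2.44], [-1.29, 4.43], [0.15, 1.84], [-2.92, 2.92]. Speed limits (rad/s): [2.57, 2.57, 3.14, 3.14, 3.14, 3.14, 3.14].

### API

Orientations are given as a unit quaternion [w, x, y, z].
In Python, from rig import readout, eyes, ticket, manip gives the robot as it stands.
- The arm moves only by the tool step_arm, never from a script. Its arguments are lists of equal length, an entry for each row: "dp": the shift along the tool's x, y, z in mm, a list of three; "dr": the turn, a rotation vector about the tool's x, y, z in degrees, a list of three; "grip": the gripper's target within -1 to 1 (fully open at 1, half-way at 0, shut at -1). A call has 1 to 12 rows; each row shifts and turns the pose as measured when the row begins, along the tool's axes as they then stand; what a row does not reach is not made up. A row lasts 1/12 s, in which the tool goes at most 41.7 mm and 7.16 degrees, less where a joint would pass 70% of its speed; a pose out of reach is approached as far as the arm can. A call is refused whole if a number of a shift passes 41.7 or a number of a turn 7.16, either way. A call with a gripper value outside its range is refused whole. The fingers move at their own pace and stop on an object; the grip force is fixed at half the most. Time passes only in rows, so rows that do not move let the fingers close. It gives the time, the measured TCP pose, the force and the opening at its end, in the units of the state.
- readout.sense(): the state, without advancing time (a new reading comes with each control period).
- eyes.camera(name): name is "scene" or "top"; returns a dict with "color" (400x640x3 uint8, red, green, blue), "range_z" (400x640 float32, m along the optical axis (not along the pixel's ray), 0 where there is no reading), "mtx" (3x3 intrinsics, pixels), "distortion" ([k1, k2, p1, p2, k3] as OpenCV has them; the pictures are not rectified), "world_to_cam" (4x4, takes a point from world to camera coordinates). Camera axes: x right, y up, looking along -z (the intrinsics and any distortion apply to the point x, -y, -z); pixel columns grow to the right and rows downward; lengths in m; the calibration is good to about 2 mm. A picture is of the moment at which its call begins.
- ticket.job_done(): hands the job in, once; it reports no verdict.
The state is a dict: "clock": time; "qpos": joint angles; "joint_velocities": joint speeds; "joint_torque": joint torques, N m; "tcp_pos": TCP position; "tool_rot": TCP orientation; "contact_force": force on the tool from outside, world axes, zero at the start; "ft_torque": the same for the moment, N m; "grip_width": opening from 0.0 (shut) to 1.0 (fully open).
Only numpy, scipy, OpenCV 4.12 (cv2) and the standard library are available. Lean on these libraries where they do the work, as an engineer would, in place of code of your own. Each camera call takes 0.05 s, during which the arm holds its last target.

### The job

Pick up the card-holder post and stand it fully home in the counter socket, upright and let go. Its foot only goes down where its single notch meets the sprung key inside the socket, and the key has been left at some unknown angle, so turn the post while pressing lightly until you feel the key spring into the notch, and never force it: keep the push on the socket gentle, below 20 N. Leave the stack of binders, the pen basket and the hole punch where they are.

Things in the scene. Friction and masses are not known exactly. Their poses are not given: they have to be found in the camera images.
- post: Card-holder post, about 0.32 kg, 92 mm high, standing upright and loose on the counter. Origin: centre of its underside, z up. Foot: dark steel disc, 56 mm diameter, 16 mm high, with one notch in its rim on the +x side. Stem: 16 mm diameter, up to z = 62 mm. Head: grey block on top.
- post_head (a point): Centre of the post's head, 77 mm above its underside on the axis: block with flat sides, 50 mm along x, 18 mm along y (grip across this), 30 mm high, dark card slot along its top. A steel thumb screw, 14 mm diameter, sticks out 10 mm from its -x end: the notch is on the side away from the screw. Axes as the post.
- post_notch (a point): Middle of the notch at the foot's underside, 23 mm from the axis towards the post's +x. The notch is cut through the full height of the foot, straight-sided, 11 mm wide along y, open outwards, and reaches in to 18.5 mm from the axis.
- socket: Counter socket, fixed: aluminium block 100 x 100 mm, 34 mm high. Origin: centre of its underside, z up. A lug (24 x 30 mm, 6 mm high, one screw) sticks out at the foot of its +x side. Round blind bore, 59 mm diameter, on its axis. One steel key stands at the bore wall, at an unmeasured angle anywhere within 46 degrees (0.80 rad) either side of the socket's +x; the key stays at that angle.
- socket_mouth (a point): Centre of the bore's mouth, 34 mm above the counter. The key is 8 mm wide and reaches from the bore wall in to 20.5 mm from the axis; its flat top is 9 mm below the mouth. It is sprung: pushed straight down it gives way by up to 7 mm, at 2 N at first and 5.5 N at the end, and is solid after that.
- socket_floor (a point): Centre of the bore's floor, 26 mm below the mouth and 8 mm above the counter: the post's underside rests here when home. With the notch over the key (1.5 mm play each side, about 4 degrees either way) the key springs up into the notch, the push falls off and the post can go down; otherwise the key stops it 10 mm above the floor.
- binders: Bystander: stack of four coloured ring binders, 235 x 310 mm, 111 mm high; origin at the centre of its underside.
- basket: Bystander: woven basket of pens, 154 x 204 mm, 65 mm high; origin at the centre of its underside.
- punch: Bystander: grey desk hole punch, 90 x 115 mm, 55 mm high; origin at the centre of its underside.
There are look-alikes about, which are no part of the job. There is more than one size of the socket; the one meant has the size given above.

How it is judged:
By the outcome, as a careful person would: the job done as asked, in the order asked, and still so for the second after the job is handed in, with the robot touching nothing.
It also fails if it takes over 72 s, if anything falls off the work surface, if the arm or the gripper's body presses on something with over 40 N, if the wrist force passes 120 N, or if a joint passes its speed limit or range.

## Working session

There is one attempt and no reset: what is moved stays moved. The work goes in short steps, Python scripts to look and compute and a tool call to move; the robot and the scene stay as the last step left them, time stands still between calls to the robot, and variables do not carry over. Pictures are saved under pics/ and viewed, and the job is handed in when it is done.

Besides the shell and the picture viewer there is one more tool, called after "Request:" by a JSON object that holds its "api" and its "payload", one argument or row to a line. step_arm: Moves the arm, as the interface text tells. Its arguments: {"type":"object","properties":{"dp":{"type":"array","items":{"type":"array","items":{"type":"number"}}},"dr":{"type":"array","items":{"type":"array","items":{"type":"number"}}},"grip":{"type":"array","items":{"type":"number"}}},"required":["dp","dr","grip"]}

```bash
ls; mkdir -p pics; cat > h.py <<'E'
import numpy as np, cv2
from rig import readout, eyes, ticket, manip
def snap(n,tag):
    c=eyes.camera(n); np.savez(f'/tmp/{tag}.npz',**{k:np.array(v) for k,v in c.items()})
    cv2.imwrite(f'pics/{tag}.png',c['color'][:,:,::-1]); return c
def load(tag): return dict(np.load(f'/tmp/{tag}.npz'))
def ray(c,uv):
    uv=np.array(uv,float).reshape(-1,1,2)
    n=cv2.undistortPoints(uv,c['mtx'],c['distortion']).reshape(-1,2)
    T=np.linalg.inv(c['world_to_cam'])
    d=np.c_[n[:,0],-n[:,1],-np.ones(len(n))]
    return T[:3,3], d@T[:3,:3].T
def onplane(c,uv,z):
    o,d=ray(c,uv); return o+d*((z-o[2])/d[:,2])[:,None]
def cloud(c):
    H,W=c['range_z'].shape
    u,v=np.meshgrid(np.arange(W),np.arange(H)); o,d=ray(c,np.c_[u.ravel(),v.ravel()])
    return (o+d*c['range_z'].ravel()[:,None]).reshape(H,W,3)
def proj(c,P):
    P=np.array(P,float).reshape(-1,3); T=c['world_to_cam']; q=P@T[:3,:3].T+T[:3,3]
    q=q*[1,-1,-1]; return cv2.projectPoints(q,np.zeros(3),np.zeros(3),c['mtx'],c['distortion'])[0].reshape(-1,2)
E
python3 - <<'E'
from h import *
a=snap('scene','s0');b=snap('top','t0')
print(readout.sense()); print(manip.tcp_to_tips)
for c in(a,b): print(np.linalg.inv(c['world_to_cam']).round(3),c['mtx'])
E
```

```text
pics
{'clock': 0.1, 'qpos': array([-1.19697597,  0.46830359, -0.01161577,  1.60355174,  0.00600541,
        1.07138423, -0.05627617]), 'joint_velocities': array([-0.00095615, -0.00193057, -0.00024943, -0.00275784,  0.00095861,
        0.00029926, -0.00094164]), 'joint_torque': array([ 8.92646385e-04, -5.21654356e+01, -1.25124457e-02, -2.44368929e+01,
       -5.67924022e-02,  1.40979342e-02,  6.59271541e-05]), 'tcp_pos': array([0.26299104, 0.59382095, 0.20571786]), 'tool_rot': array([-1.10149095e-04,  2.06917570e-01,  9.78358048e-01, -7.98630710e-04]), 'contact_force': array([-0.33595044, -0.24427524,  0.40308238]), 'ft_torque': array([-0.00197803,  0.04893035, -0.01343539]), 'grip_width': 0.9996976100184377}
0.014
[[ 0.877 -0.33   0.35   0.956]
 [ 0.481  0.59  -0.649 -0.786]
 [ 0.008  0.737  0.676  0.9  ]
 [ 0.     0.     0.     1.   ]] [[405.99576589   0.         322.73573356]
 [  0.         405.99576589 205.03947278]
 [  0.           0.           1.        ]]
[[ 0.023  0.991 -0.13   0.387]
 [-0.999  0.026  0.022 -0.011]
 [ 0.025  0.129  0.991  1.27 ]
 [ 0.     0.     0.     1.   ]] [[388.06539195   0.         315.86448628]
 [  0.         388.06539195 196.22123779]
 [  0.           0.           1.        ]]
```

```bash
ls pics
```

```text
s0.png
t0.png
```

View pics/s0.png

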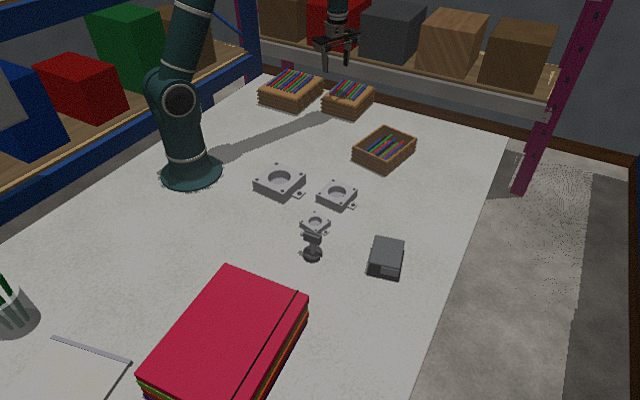

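View pics/t0.png

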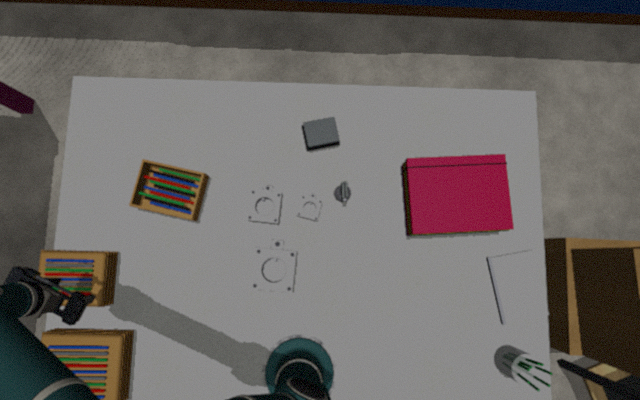

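The scene view shows three sockets, at about (280,181), (336,195) and (315,223), with the post at (312,245). In the top view the sockets are at (275,268), (266,206) and (310,207), and the post is at (343,193). I'll enlarge both views to measure the socket sizes and the post's yaw.

```bash
python3 - <<'E'
from h import *
a=load('s0');b=load('t0')
def crop(c,x0,y0,w,h,s): 
    return cv2.resize(np.ascontiguousarray(c['color'][y0:y0+h,x0:x0+w,::-1]),None,fx=s,fy=s,interpolation=cv2.INTER_CUBIC)
cv2.imwrite('pics/t0c.png',crop(b,235,170,130,95+35,4.6 and 4))
cv2.imwrite('pics/s0c.png',crop(a,240,150,130,120,5 if 0 else 4))
P=cloud(b)
for z0,z1 in((.02,.06),(.06,.15)):
    m=((P[...,2]>z0)&(P[...,2]<z1)&(b['range_z']>0)).astype(np.uint8); m[:, :235]=0; m[:,365:]=0; m[300:]=0;m[:150]=0
    n,l,st,ce=cv2.connectedComponentsWithStats(m)
    for i in range(1,n):
        if st[i,4]>15:
            q=P[l==i]; print(z0,st[i],q.mean(0).round(4),np.median(q[:,2]).round(4),(q.max(0)-q.min(0)).round(3))
            print(cv2.minAreaRect(q[:,:2].astype(np.float32)))
E
```

```text
0.02 [247 190  35  34 748] [0.5125 0.1272 0.0328] 0.0329 [0.105 0.106 0.02 ]
((0.512723445892334, 0.12735991179943085), (0.10073265433311462, 0.10045292973518372), 85.24043273925781)
0.02 [296 195  26  26 281] [ 0.5118 -0.0172  0.0231] 0.0228 [0.08 0.08 0.01]
((0.5125933289527893, -0.016726549714803696), (0.0683058351278305, 0.06925154477357864), 77.28868865966797)
0.02 [ 250  248   46   45 1331] [0.3129 0.0894 0.0428] 0.0431 [0.134 0.136 0.031]
((0.3133210837841034, 0.08921197056770325), (0.1291680485010147, 0.12916450202465057), 85.97522735595703)
0.06 [341 182   7  20 124] [ 0.5588 -0.1232  0.0883] 0.0902 [0.058 0.019 0.025]
((0.559083878993988, -0.12396078556776047), (0.058402154594659805, 0.018201535567641258), 2.9251668453216553)
```

View pics/t0c.png

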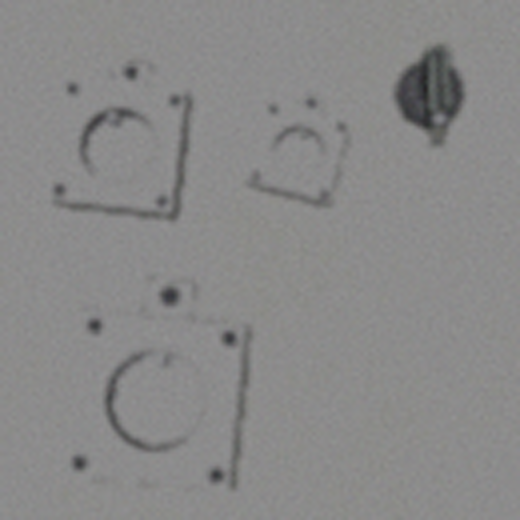

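View pics/s0c.png

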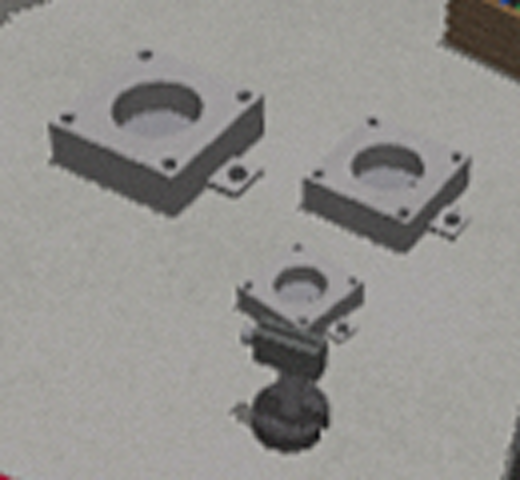

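The top crop shows the 100 mm socket at crop (118,148), with its lug towards +x and a key-like mark at crop (118,117). The post's screw is at crop (438,140), on its -x side. Next I'll refine these.

```bash
python3 - <<'E'
from h import *
b=load('t0');a=load('s0')
g=lambda x,y:(235+(x+.5)/4-.5,170+(y+.5)/4-.5)
lug=onplane(b,[g(131,71)],.006)[0]; scr=onplane(b,[g(72,89),g(176,100),g(163,201),g(59,189)],.034)
print('lug',lug,'screws',scr.round(4),scr.mean(0))
C=scr.mean(0)
d=lug-C; print('lug ang',np.degrees(np.arctan2(d[1],d[0])))
for k in range(4):
    e=scr[(k+1)%4]-scr[k]; print('edge',np.degrees(np.arctan2(e[1],e[0])))
key=onplane(b,[g(118,117),g(112,120),g(122,118)],.025); 
for kk in key:
    d=kk-C; print('key',kk,np.hypot(*d[:2]),np.degrees(np.arctan2(d[1],d[0])))
c=b['color'][190:220,250:285,::-1]; cv2.imwrite('pics/bore.png',cv2.resize(cv2.convertScaleAbs(c,alpha=1.6,beta=-60),None,fx=16,fy=16,interpolation=cv2.INTER_NEAREST))
c=a['color'][178:212,312:362,::-1]; cv2.imwrite('pics/bores.png',cv2.resize(cv2.convertScaleAbs(c,alpha=1.4,beta=-60),None,fx=15,fy=15,interpolation=cv2.INTER_CUBIC))
for c,n in((b,'t'),(a,'s')):
    P=cloud(c); m=(P[...,2]>.066)&(P[...,2]<.105)&(c['range_z']>0)&(abs(P[...,0]-.559)<.06)&(abs(P[...,1]+.123)<.05)
    q=P[m]; print(n,m.sum(),q.mean(0),q.max(0),q.min(0))
    t=q[q[:,2]>.086]; 
    print(cv2.minAreaRect(t[:,:2].astype(np.float32)))
    v,u=np.nonzero(m); print(u.min(),u.max(),v.min(),v.max())
c=b['color'][178:210,328:358,::-1]; cv2.imwrite('pics/post.png',cv2.resize(c,None,fx=16,fy=16,interpolation=cv2.INTER_CUBIC))
E
```

```text
lug [0.57750752 0.12069623 0.006     ] screws [[0.5574 0.1643 0.034 ]
 [0.5508 0.0809 0.034 ]
 [0.4695 0.0883 0.034 ]
 [0.4769 0.1711 0.034 ]] [0.51364716 0.12613865 0.034     ]
lug ang -4.871188624733267
edge -94.56298885894041
edge 174.78510409972745
edge 84.8583767214753
edge -4.783139922092169
key [0.53687806 0.12767542 0.025     ] 0.023281676655501782 3.7847208411266084
key [0.53431633 0.13239629 0.025     ] 0.021595666125222943 16.84380621074041
key [0.5361518  0.12442834 0.025     ] 0.022569533715764895 -4.346031248143403
t 124 [ 0.55882522 -0.12319365  0.08826084] [ 0.58818253 -0.11407737  0.09736718] [ 0.5297337  -0.13340877  0.07218735]
((0.5645297765731812, -0.12368501722812653), (0.048180777579545975, 0.017503511160612106), 5.420629978179932)
341 347 182 201
s 212 [ 0.56853745 -0.13118903  0.08363128] [ 0.59375049 -0.11632185  0.09544923] [ 0.53362745 -0.13944199  0.06677281]
((0.5685867071151733, -0.12867258489131927), (0.04944358021020889, 0.021620985120534897), 4.992469787597656)
300 321 230 244
```

View pics/bore.png

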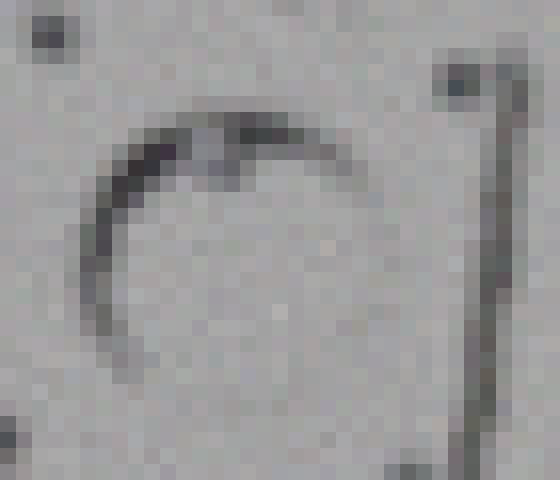

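View pics/bores.png

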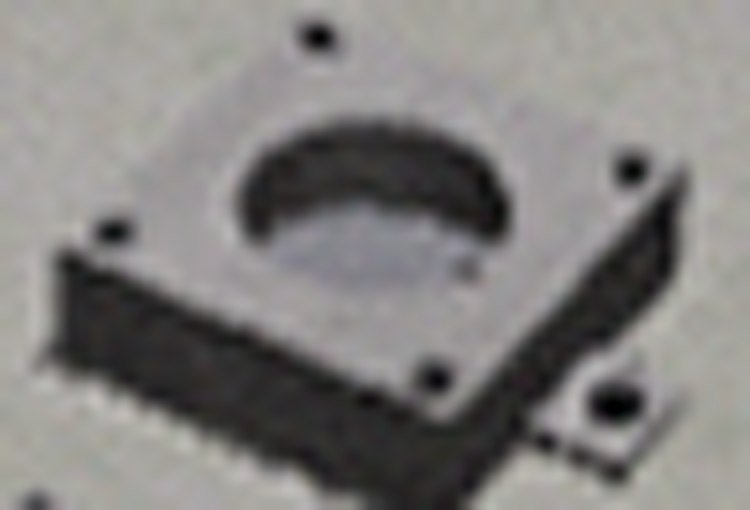

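View pics/post.png

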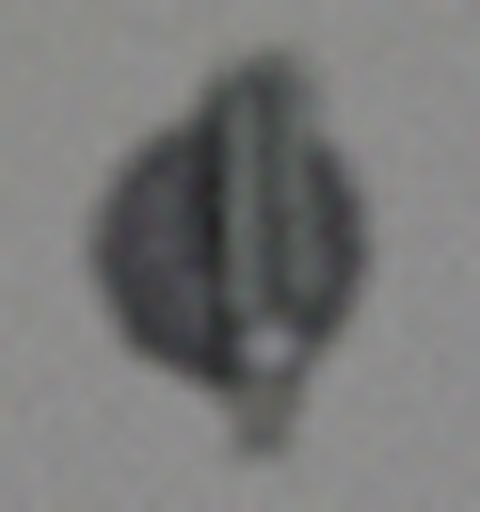

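```bash
python3 - <<'E'
from h import *
b=load('t0');a=load('s0')
C=np.array([.5132,.1267])
for c,uv,z in((b,(263,198.8),.025),(b,(262.6,198.5),.025),(b,(264,200.3),.022),(a,(342.8,195.9),.020),(a,(342.8,195.9),.025)):
    k=onplane(c,[uv],z)[0]; d=k[:2]-C; print('key',k.round(4),np.hypot(*d),np.degrees(np.arctan2(d[1],d[0])))
f=lambda x,y:(328+(x+.5)/16-.5,178+(y+.5)/16-.5)
print('foot',onplane(b,[f(228,250)],.016)); print('foot extremes',onplane(b,[f(95,250),f(362,250)],.016))
print('headtop ends',onplane(b,[f(268,60),f(258,370)],.092)); print('screw end',onplane(b,[f(262,455)],.077))
print('axis proj foot,headtop', (proj(b,[[.559,-.124,.016],[.559,-.124,.092]])))
# bore in scene: centre
print('bore scene',onplane(a,[(312+372/15,178+208/15)],.034))
c=a['color'][218:270,290:335,::-1]; cv2.imwrite('pics/posts.png',cv2.resize(c,None,fx=11,fy=11,interpolation=cv2.INTER_CUBIC))
E
```

```text
key [0.537  0.1313 0.025 ] 0.02426580419181322 10.930340151389185
key [0.538  0.1326 0.025 ] 0.02546469809350876 13.458659731188801
key [0.5326 0.1282 0.022 ] 0.019454289433966085 4.495601667573342
key [0.5375 0.1291 0.02  ] 0.024435687765791393 5.668067994018244
key [0.5399 0.1239 0.025 ] 0.026842407733186212 -5.9629406290227776
foot [[ 0.56350263 -0.1236364   0.016     ]]
foot extremes [[ 0.56277063 -0.09642425  0.016     ]
 [ 0.56424109 -0.15108525  0.016     ]]
headtop ends [[ 0.5899742  -0.12401971  0.092     ]
 [ 0.52974255 -0.12293665  0.092     ]]
screw end [[ 0.51501211 -0.12536615  0.077     ]]
axis proj foot,headtop [[341.87200225 194.52337096]
 [344.135391   191.21759145]]
bore scene [[0.51806758 0.12283957 0.034     ]]
```

View pics/posts.png

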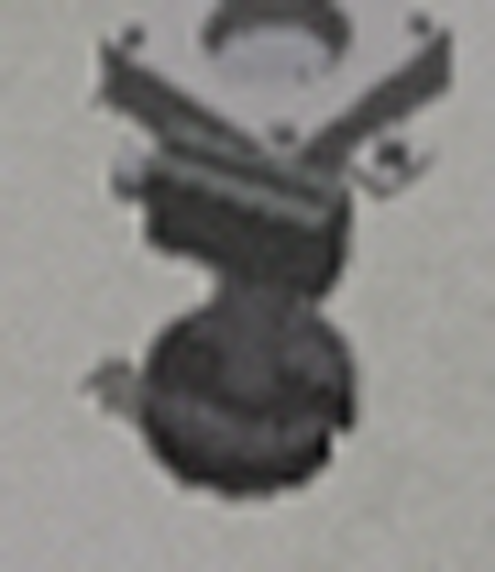

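```bash
cat >> h.py <<'E'
from scipy.spatial.transform import Rotation as R
def st(): 
    s=readout.sense(); w,x,y,z=s['tool_rot']; return s,R.from_quat([x,y,z,w])
def plan(p=None,yaw=None):
    # yaw: world angle of tool y axis (deg), tool pointing down
    s,r=st(); M=r.as_matrix()
    print('clock',round(s['clock'],2),'tcp',s['tcp_pos'].round(4),'yaw',np.degrees(np.arctan2(M[1,1],M[0,1])).round(2),'F',s['contact_force'].round(2),'T',s['ft_torque'].round(3),'grip',round(s['grip_width'],3),'tilt z',M[:,2].round(4),'q7',s['qpos'][6].round(2))
    if p is not None: print(' dp tool mm',(M.T@(np.array(p)-s['tcp_pos'])*1e3).round(1))
    if yaw is not None:
        t=np.radians(yaw); Y=np.array([np.cos(t),np.sin(t),0]);Z=np.array([0,0,-1.]);G=np.c_[np.cross(Y,Z),Y,Z]
        print(' dr tool deg',np.degrees(R.from_matrix(M.T@G).as_rotvec()).round(2)); print(' dp in goal frame', (G.T@(np.array(p)-s['tcp_pos'])*1e3).round(1) if p is not None else '')
E
python3 - <<'E'
from h import *
a=load('s0')
s=onplane(a,[(312+x/15-.5,178+y/15-.5) for x,y in((317,37),(632,170),(433,380),(113,232))],.034);print(s,s.mean(0))
plan([.566,-.126,.2],94)
E
```

```text
[[0.47745647 0.17081583 0.034     ]
 [0.55949635 0.16366589 0.034     ]
 [0.5524346  0.08091833 0.034     ]
 [0.47006375 0.08961416 0.034     ]] [0.51486279 0.12625355 0.034     ]
clock 0.1 tcp [0.263  0.5938 0.2057] yaw 66.12 F [-0.34 -0.24  0.4 ] T [-0.002  0.049 -0.013] grip 1.0 tilt z [-5.0e-04 -1.5e-03 -1.0e+00] q7 -0.06
 dp tool mm [-568.5 -535.5    6.6]
 dr tool deg [-9.000e-02 -2.000e-02 -2.788e+01]
 dp in goal frame [-252.1 -739.2    5.7]
```

Request:
{"api": "step_arm", "payload": {
  "dp": [
    [0,0,0],
    [0,0,0],
    [0,0,0],
    [0,0,0]
  ],
  "dr": [
    [0,0,-7],
    [0,0,-7],
    [0,0,-7],
    [0,0,-7]
  ],
  "grip": [1,1,1,1]
}}

```text
clock: 0.43
tcp_pos: [0.2622, 0.5926, 0.2035]
tool_rot: [-0.001, -0.042, 0.999, -0.003]
contact_force: [-0.4, 0.0, -1.4]
grip_width: 1.001
```

```bash
python3 -c "
from h import *
plan([.566,-.126,.2],94)"
```

```text
clock 0.43 tcp [0.2622 0.5926 0.2035] yaw 94.85 F [-0.38  0.05 -1.36] T [ 0.036 -0.002 -0.01 ] grip 1.001 tilt z [-0.0015 -0.0056 -1.    ] q7 0.4
 dp tool mm [-242.  -741.7    7.1]
 dr tool deg [-0.32 -0.11  0.85]
 dp in goal frame [-252.9 -738.1    3.5]
```

Request:
{"api": "step_arm", "payload": {
  "dp": [
    [-11,-33,0],
    [-11,-33,0],
    [-11,-33,0],
    [-11,-33,0],
    [-11,-33,0],
    [-11,-33,0],
    [-11,-33,0],
    [-11,-33,0],
    [-11,-33,0],
    [-11,-33,0],
    [-11,-33,0],
    [-11,-33,0]
  ],
  "dr": [
    [0,0,0],
    [0,0,0],
    [0,0,0],
    [0,0,0],
    [0,0,0],
    [0,0,0],
    [0,0,0],
    [0,0,0],
    [0,0,0],
    [0,0,0],
    [0,0,0],
    [0,0,0]
  ],
  "grip": [1,1,1,1,1,1,1,1,1,1,1,1]
}}

```text
clock: 1.43
tcp_pos: [0.4294, 0.1992, 0.1989]
tool_rot: [-0.005, -0.053, 0.999, -0.004]
contact_force: [1.3, -0.4, -0.0]
grip_width: 1.0
```

```bash
python3 -c "
from h import *
plan([.566,-.126,.2],94)"
```

```text
clock 1.43 tcp [0.4294 0.1992 0.1989] yaw 96.13 F [ 1.31 -0.39 -0.01] T [ 0.11  -0.063  0.001] grip 1.0 tilt z [-0.0106 -0.0079 -0.9999] q7 1.18
 dp tool mm [-101.1 -337.9   -0. ]
 dr tool deg [-0.39 -0.64  2.12]
 dp in goal frame [-113.6 -334.    -1.1]
```

Request:
{"api": "step_arm", "payload": {
  "dp": [
    [-11,-33,0],
    [-11,-33,0],
    [-11,-33,0],
    [-11,-33,0],
    [-11,-33,0],
    [-11,-33,0],
    [-11,-33,0],
    [-11,-33,0],
    [-11,-30,0],
    [-5,-15,0],
    [0,0,0]
  ],
  "dr": [
    [-0.4,-0.6,2],
    [0,0,0],
    [0,0,0],
    [0,0,0],
    [0,0,0],
    [0,0,0],
    [0,0,0],
    [0,0,0],
    [0,0,0],
    [0,0,0],
    [0,0,0]
  ],
  "grip": [1,1,1,1,1,1,1,1,1,1,1]
}}

```text
clock: 2.35
tcp_pos: [0.5583, -0.1268, 0.1972]
tool_rot: [-0.001, -0.03, 1.0, -0.002]
contact_force: [-0.5, -0.7, -0.1]
grip_width: 1.0
```

```bash
python3 -c "
from h import *
plan([.566,-.126,.2],94)
a=snap('scene','s1');b=snap('top','t1')
c=b['color'][130:250,270:420,::-1]; cv2.imwrite('pics/t1c.png',cv2.resize(c,None,fx=5,fy=5,interpolation=cv2.INTER_CUBIC))
c=a['color'][120:280,230:400,::-1]; cv2.imwrite('pics/s1c.png',cv2.resize(c,None,fx=3.7,fy=3.7,interpolation=cv2.INTER_CUBIC))
"
```

```text
clock 2.35 tcp [ 0.5583 -0.1268  0.1972] yaw 93.43 F [-0.47 -0.67 -0.11] T [ 0.047  0.014 -0.046] grip 1.0 tilt z [-0.0023 -0.0037 -1.    ] q7 1.89
 dp tool mm [-7.8  0.3 -2.9]
 dr tool deg [-0.2  -0.14 -0.57]
 dp in goal frame [-7.8  0.2 -2.8]
```

View pics/t1c.png

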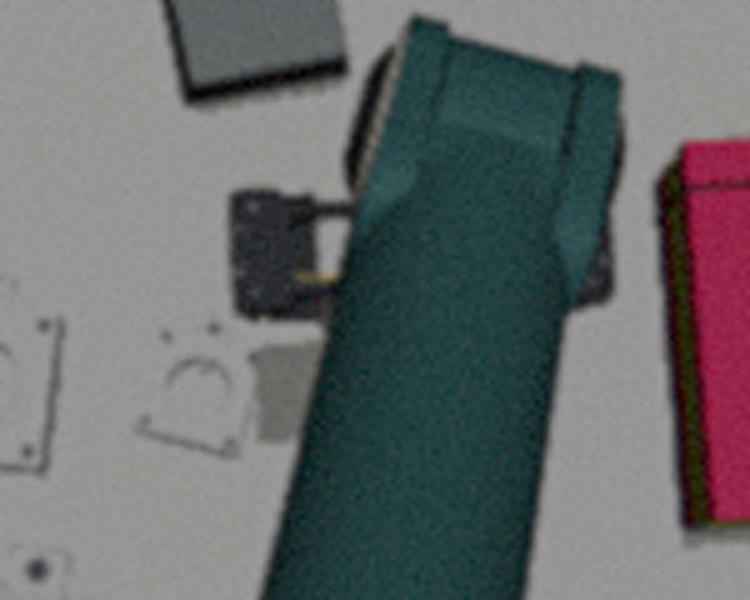

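View pics/s1c.png

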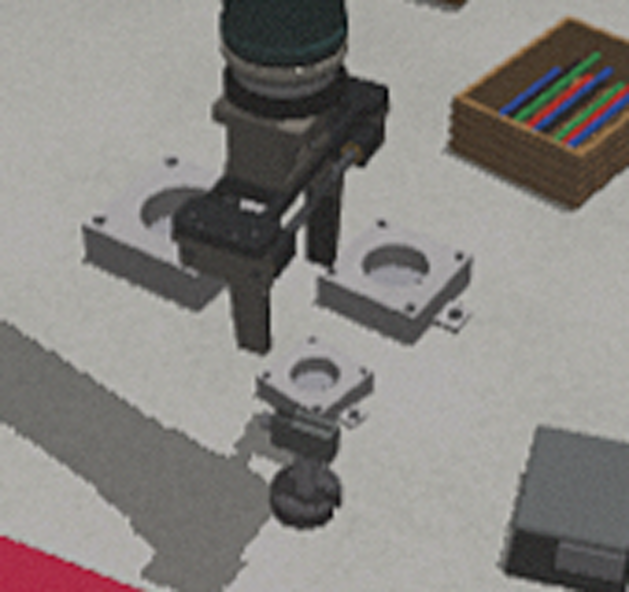

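Request:
{"api": "step_arm", "payload": {
  "dp": [
    [-7,1,10],
    [0,0,25],
    [0,0,25],
    [0,0,25],
    [0,0,20],
    [0,0,10],
    [0,0,0]
  ],
  "dr": [
    [-0.2,-0.1,-1],
    [0,0,0],
    [0,0,0],
    [0,0,0],
    [0,0,0],
    [0,0,0],
    [0,0,0]
  ],
  "grip": [1,1,1,1,1,1,1]
}}

```text
clock: 3.03
tcp_pos: [0.5657, -0.1054, 0.0754]
tool_rot: [0.0, -0.052, 0.999, 0.005]
contact_force: [-1.0, 0.0, -0.4]
grip_width: 0.999
```

```bash
python3 -c "
from h import *
plan([.5645,-.1245,.072],94.5)
a=snap('scene','s2')
c=a['color'][170:290,240:400,::-1]; cv2.imwrite('pics/s2c.png',cv2.resize(c,None,fx=5,fy=5,interpolation=cv2.INTER_CUBIC))
"
```

```text
clock 3.03 tcp [ 0.5657 -0.1054  0.0754] yaw 95.99 F [-1.01  0.03 -0.42] T [-0.013  0.033  0.029] grip 0.999 tilt z [ 4.000e-04  1.060e-02 -9.999e-01] q7 1.95
 dp tool mm [  3.2 -19.    3.2]
 dr tool deg [0.6  0.08 1.49]
 dp in goal frame [  2.7 -19.    3.4]
```

View pics/s2c.png

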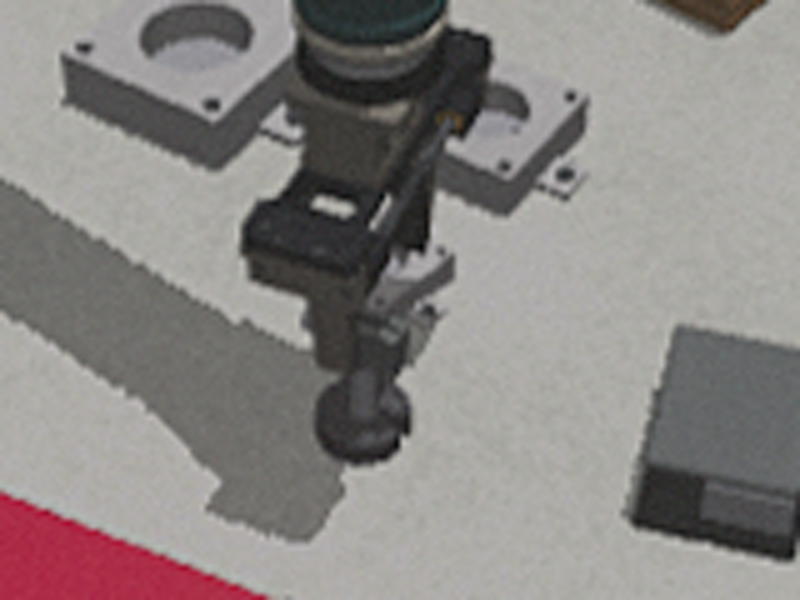

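The near finger hangs just left of the head at (370,340) and nothing is touching. The TCP drifted about 19 mm in y on the way down, so I'll correct that before closing.

Request:
{"api": "step_arm", "payload": {
  "dp": [
    [1,-8,1],
    [1,-8,1],
    [0,-3,1],
    [0,0,0]
  ],
  "dr": [
    [0.6,0,1],
    [0,0,0],
    [0,0,0],
    [0,0,0]
  ],
  "grip": [1,1,1,1]
}}

```text
clock: 3.42
tcp_pos: [0.5687, -0.1251, 0.0764]
tool_rot: [0.004, -0.044, 0.999, -0.001]
contact_force: [-0.5, 1.4, -0.2]
grip_width: 0.998
```

```bash
python3 -c "
from h import *
plan([.5645,-.1245,.072],94.5)
"
```

```text
clock 3.42 tcp [ 0.5687 -0.1251  0.0764] yaw 95.07 F [-0.54  1.36 -0.19] T [-0.068  0.044 -0.026] grip 0.998 tilt z [ 0.0083 -0.0012 -1.    ] q7 1.96
 dp tool mm [4.2 0.9 4.4]
 dr tool deg [-0.11  0.47  0.57]
 dp in goal frame [4.1 0.9 4.4]
```

Request:
{"api": "step_arm", "payload": {
  "dp": [
    [3,1,3],
    [2,0,2],
    [0,0,0]
  ],
  "dr": [
    [0,0.4,0.5],
    [0,0,0],
    [0,0,0]
  ],
  "grip": [1,1,1]
}}

```text
clock: 3.67
tcp_pos: [0.5645, -0.1259, 0.073]
tool_rot: [0.002, -0.038, 0.999, -0.001]
contact_force: [0.2, 0.3, -0.5]
grip_width: 1.001
```

```bash
python3 -c "
from h import *
plan([.5645,-.1245,.072],94.5)
"
```

```text
clock 3.67 tcp [ 0.5645 -0.1259  0.073 ] yaw 94.39 F [ 0.18  0.32 -0.53] T [0.047 0.029 0.039] grip 1.001 tilt z [ 0.0046 -0.0023 -1.    ] q7 1.95
 dp tool mm [-0.1  1.4  1. ]
 dr tool deg [-0.15  0.25 -0.11]
 dp in goal frame [-0.1  1.4  1. ]
```

Request:
{"api": "step_arm", "payload": {
  "dp": [
    [0,0,0.5],
    [0,0,0],
    [0,0,0],
    [0,0,0],
    [0,0,0],
    [0,0,0],
    [0,0,0],
    [0,0,0],
    [0,0,0],
    [0,0,0],
    [0,0,0],
    [0,0,0]
  ],
  "dr": [
    [0,0,0],
    [0,0,0],
    [0,0,0],
    [0,0,0],
    [0,0,0],
    [0,0,0],
    [0,0,0],
    [0,0,0],
    [0,0,0],
    [0,0,0],
    [0,0,0],
    [0,0,0]
  ],
  "grip": [-1,-1,-1,-1,-1,-1,-1,-1,-1,-1,-1,-1]
}}

```text
clock: 4.67
tcp_pos: [0.5646, -0.1253, 0.0726]
tool_rot: [0.002, -0.039, 0.999, -0.001]
contact_force: [0.8, -0.5, -1.0]
grip_width: 0.19
```

```bash
python3 -c "
from h import *
plan([.5645,-.1245,.072],94.5)
a=snap('scene','s3')
c=a['color'][170:290,240:400,::-1]; cv2.imwrite('pics/s3c.png',cv2.resize(c,None,fx=5,fy=5,interpolation=cv2.INTER_CUBIC))
"
```

```text
clock 4.67 tcp [ 0.5646 -0.1253  0.0726] yaw 94.44 F [ 0.77 -0.46 -0.99] T [ 0.037 -0.131  0.015] grip 0.19 tilt z [ 0.005 -0.002 -1.   ] q7 1.95
 dp tool mm [0.1 0.8 0.6]
 dr tool deg [-0.14  0.28 -0.06]
 dp in goal frame [0.  0.8 0.6]
```

View pics/s3c.png

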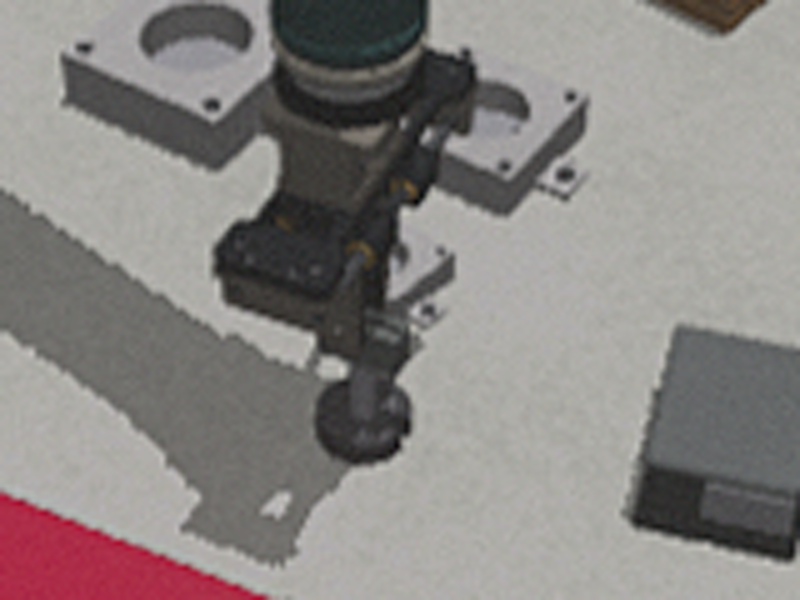

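Request:
{"api": "step_arm", "payload": {
  "dp": [
    [0,0,-5],
    [0,0,-10],
    [0,0,-20],
    [0,0,-20],
    [0,0,-15],
    [0,0,0]
  ],
  "dr": [
    [0,0,0],
    [0,0,0],
    [0,0,0],
    [0,0,0],
    [0,0,0],
    [0,0,0]
  ],
  "grip": [-1,-1,-1,-1,-1,-1]
}}

```text
clock: 5.22
tcp_pos: [0.5608, -0.1247, 0.1447]
tool_rot: [-0.002, -0.039, 0.999, -0.0]
contact_force: [0.0, -0.7, -3.0]
grip_width: 0.193
```

```bash
python3 -c "
from h import *
plan([.514,.1262,.150],94.5)
"
```

```text
clock 5.22 tcp [ 0.5608 -0.1247  0.1447] yaw 94.42 F [ 0.01 -0.7  -2.98] T [-0.013 -0.059  0.009] grip 0.193 tilt z [-0.0035 -0.001  -1.    ] q7 1.92
 dp tool mm [ 27.4 253.8  -5.4]
 dr tool deg [-0.04 -0.21 -0.08]
 dp in goal frame [ 27.  253.8  -5.3]
```

Request:
{"api": "step_arm", "payload": {
  "dp": [
    [2,15,0],
    [2,22,0],
    [2,22,0],
    [2,22,0],
    [2,22,0],
    [2,22,0],
    [2,22,0],
    [2,22,0],
    [2,22,0],
    [2,22,0],
    [2,20,0],
    [1,10,0]
  ],
  "dr": [
    [0,0,0],
    [0,0,0],
    [0,0,0],
    [0,0,0],
    [0,0,0],
    [0,0,0],
    [0,0,0],
    [0,0,0],
    [0,0,0],
    [0,0,0],
    [0,0,0],
    [0,0,0]
  ],
  "grip": [-1,-1,-1,-1,-1,-1,-1,-1,-1,-1,-1,-1]
}}

```text
clock: 6.22
tcp_pos: [0.513, 0.1209, 0.1406]
tool_rot: [-0.005, -0.034, 0.999, -0.002]
contact_force: [0.1, -0.1, -3.1]
grip_width: 0.193
```

```bash
python3 -c "
from h import *
plan([.514,.1262,.120],94.5)
"
```

```text
clock 6.22 tcp [0.513  0.1209 0.1406] yaw 93.89 F [ 0.11 -0.09 -3.07] T [-0.033 -0.04  -0.04 ] grip 0.193 tilt z [-0.0095 -0.0052 -0.9999] q7 1.42
 dp tool mm [-1.6  5.3 20.6]
 dr tool deg [-0.26 -0.57 -0.61]
 dp in goal frame [-1.4  5.2 20.6]
```

Request:
{"api": "step_arm", "payload": {
  "dp": [
    [-1,4,8],
    [0,2,8],
    [0,0,5],
    [0,0,0]
  ],
  "dr": [
    [-0.2,-0.7,-0.6],
    [0,0,0],
    [0,0,0],
    [0,0,0]
  ],
  "grip": [-1,-1,-1,-1]
}}

```text
clock: 6.55
tcp_pos: [0.5119, 0.1291, 0.1175]
tool_rot: [0.0, -0.042, 0.999, -0.001]
contact_force: [-0.2, 0.1, -3.1]
grip_width: 0.194
```

```bash
python3 -c "
from h import *
plan([.514,.1262,.120],94.5)
a=snap('scene','s4');b=snap('top','t4')
c=b['color'][160:260,200:330,::-1]; cv2.imwrite('pics/t4c.png',cv2.resize(c,None,fx=5,fy=5,interpolation=cv2.INTER_CUBIC))
c=a['color'][150:230,300:380,::-1]; cv2.imwrite('pics/s4c.png',cv2.resize(c,None,fx=7,fy=7,interpolation=cv2.INTER_CUBIC))
"
```

```text
clock 6.55 tcp [0.5119 0.1291 0.1175] yaw 94.76 F [-0.22  0.14 -3.09] T [ 0.031 -0.018 -0.032] grip 0.194 tilt z [ 5.0e-04 -1.1e-03 -1.0e+00] q7 1.42
 dp tool mm [-1.8 -3.1 -2.5]
 dr tool deg [-0.06  0.02  0.26]
 dp in goal frame [-1.8 -3.1 -2.5]
```

View pics/t4c.png

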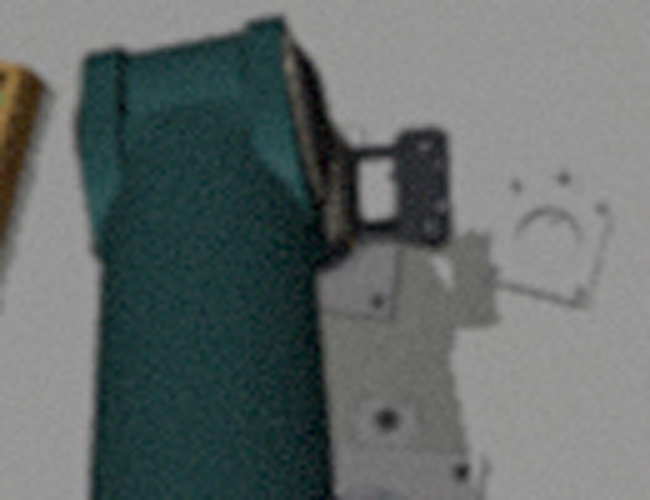

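View pics/s4c.png

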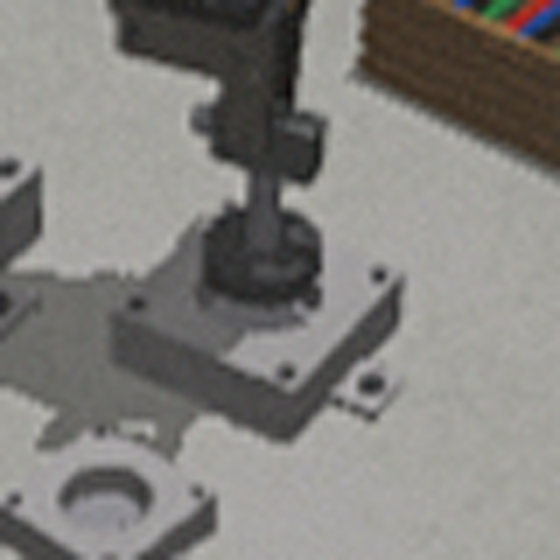

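Only the scene view shows the foot, at crop (262,255) above the bore. I'll overlay the foot circle from the measured TCP pose to check how the post sits in the grasp.

```bash
cat > ov.py <<'E'
from h import *
def ov(tag,out,tcp,C,uz,crop=(300,150,80,80),s=9):
    a=load(tag); x0,y0,w,h=crop
    im=cv2.resize(np.ascontiguousarray(a['color'][y0:y0+h,x0:x0+w,::-1]),None,fx=s,fy=s,interpolation=cv2.INTER_CUBIC)
    t=np.linspace(0,2*np.pi,80)
    def circ(c,r,z,col):
        p=proj(a,np.c_[c[0]+r*np.cos(t),c[1]+r*np.sin(t),0*t+z]); p=((p-[x0,y0]+.5)*s-.5).astype(np.int32)
        cv2.polylines(im,[p],True,col,1)
    circ(tcp,.028,uz,(0,0,255)); circ(tcp,.028,uz+.016,(0,0,255)); circ(C,.0295,.034,(0,255,0))
    cv2.imwrite(out,im)
E
python3 -c "
from ov import *
ov('s4','pics/ov4.png',[.5119,.1291],[.5142,.1262],.0449,(312,155,60,60))
ov('s0','pics/ov0.png',[.5645,-.1245],[.5142,.1262],.0,(290,175,70,90),6)"
```

```text
(no output)
```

View pics/ov4.png

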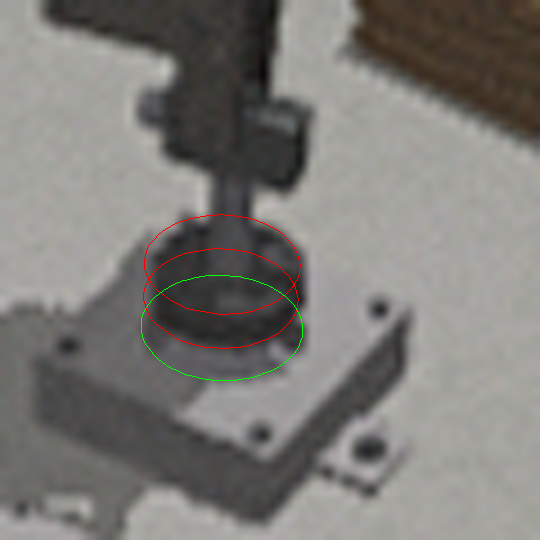

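View pics/ov0.png

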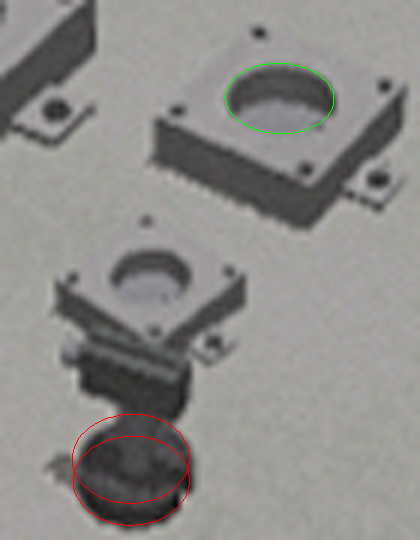

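```bash
python3 -c "
from h import *
a=load('s4');g=cv2.cvtColor(a['color'],cv2.COLOR_RGB2GRAY)
P=lambda z,r=.028:(lambda t:proj(a,np.c_[.5119+r*np.cos(t),.1291+r*np.sin(t),0*t+z]))(np.linspace(0,6.2832,200))
for z in(.0449,.0609):
    p=P(z);print(z,p.min(0),p.max(0),p.mean(0))
for v in range(181,197): print(v,g[v,324:350])
"
```

```text
0.0449 [327.53804297 182.20520901] [344.67880533 193.25301693] [336.14574422 187.69985014]
0.0609 [327.61714204 178.43841526] [344.89921201 189.45911031] [336.29580385 183.91923145]
181 [166 162 165 147 119 133  91  49  44  54  48  61  68  74  76  69  47  39
  53  79 141 174 169 168 168 165]
182 [163 170 151 105 120 112  68  45  52  55  48  66  71  75  73  73  52  65
  74  66  83 137 165 168 163 163]
183 [171 150 111  99  98  57  48  53  49  55  44  66  70  77  72  69  51  77
  83  68  62  92 163 163 168 166]
184 [176 121  96 103  93  61  50  51  55  52  48  61  76  74  76  66  50  59
  72  73  69  80 159 166 163 163]
185 [159 113  93 101  92  60  54  53  57  50  51  66  64  70  71  59  49  50
  47  44  54  68 152 163 159 163]
186 [120  97 100 102  93  55  49  54  47  55  58  54  55  52  60  51  56  52
  47  48  39  59 155 163 160 156]
187 [ 97  98 101 106  93  53  48  54  49  51  51  52  62  62  65  53  47  54
  68  56  45  54 152 160 159 156]
188 [ 99 106 102 107  91  53  40  47  57  55  54  51  73  80  80  70  65  71
  71  61  49  45 153 161 157 157]
189 [100 101 103 110  88  51  
[... 157 characters left out ...]

  41  39  56 120 159 162 158 158]
191 [101 104 109  93  71  68  55  45  43  43  43  45  52  42  41  44  51  42
  41  45  53  69 150 159 157 158]
192 [105 107 100 102  70  72  75  81  68  49  40  44  39  44  46  46  39  44
  61  56  61  68 151 157 159 157]
193 [107 102 104 110  83  73  88 103  91  79  77  66  65  62  52  65  70  74
 120  89  53  86 153 159 160 157]
194 [107 105 105 108  95  91  94  94  95  92  97  95  90  92  79  87  94  91
 126 126 116 136 155 156 155 154]
195 [104 103 107 105 106 102  97  96  91  91  92  91  96  96  98  92  93  86
  83 119 152 162 159 154 155 155]
196 [104 105 100 102 103 101 105 100  96  93  94  93  86  86  86  85 102 104
 115 121 152 158 155 154 157 163]
```

```bash
python3 -c "
from h import *
a=load('s0');g=cv2.cvtColor(a['color'],cv2.COLOR_RGB2GRAY)
C=[.5142,.1262]
t=np.linspace(0,6.2832,200);p=proj(a,np.c_[C[0]+.0295*np.cos(t),C[1]+.0295*np.sin(t),0*t+.034]);print(p.min(0),p.max(0))
for v in range(184,200): print(v,g[v,325:350])
"
```

```text
[327.22659162 185.15003796] [345.22205479 196.85519004]
184 [160 156 153 149 151 151 155 159 158 159 160 158 161 162 154 154 155 157
 153 153 159 158 157 162 161]
185 [157 151 153 151 152 157 159 162 155 146 142 145 143 147 145 156 156 158
 162 156 160 149 154 156 158]
186 [153 150 150 151 160 158 147 129 117 100  96  96  90 107 106 122 139 157
 161 161 154 155 156 155 155]
187 [151 152 152 160 145 130 101  76  69  75  77  77  76  74  73  77  82 111
 135 158 157 157 153 155 151]
188 [149 150 156 152 105  77  73  79  77  80  84  80  79  79  74  73  72  65
  78 120 156 158 154 154 153]
189 [156 155 164 121  76  71  69  80  83  79  80  83  84  80  79  75  76  73
  66  72 143 164 155 154 152]
190 [153 164 149  90  68  75  75  78  77  76  75  72  76  81  72  78  72  75
  71  56 109 154 156 153 156]
191 [154 162 136  80  69  71  72  76  89  91  99 101  84  78  79  69  69  66
  70  62  69 147 155 155 153]
192 [159 166 147  84  65  90  94 108 122 126 133 136 122 118 113 114  86  70
  67  62  63 146 157 155 153]
193 [157 162 166 103  81 117 134 143 142 137 143 140 142 140 143 147 123 113
  93  68  87 146 155 155 156]
194 [157 159 162 142 125 140 142 142 138 140 140 139 140 141 141 137 143 148
 131 119 132 155 153 153 151]
195 [157 157 154 159 153 146 137 135 139 137 143 138 138 136 140 137 140 124
 117 149 155 153 152 146 156]
196 [157 155 150 151 154 151 149 147 140 138 134 136 135 135 136 142 141 125
 117 147 153 154 151 154 159]
197 [161 157 158 153 152 156 157 154 152 147 143 144 144 145 144 150 146 156
 154 152 153 152 152 155 139]
198 [128 142 157 163 157 157 155 157 155 152 155 149 156 151 150 153 154 150
 159 152 151 149 155 142  93]
199 [ 74  89 123 129 147 160 161 152 152 144 147 150 151 151 153 152 153 154
 152 149 151 156 137  93  69]
```

Request:
{"api": "step_arm", "payload": {
  "dp": [
    [-1,-3,1],
    [0,-1.5,1],
    [0,0,0]
  ],
  "dr": [
    [0,0,0],
    [0,0,0],
    [0,0,0]
  ],
  "grip": [-1,-1,-1]
}}

```text
clock: 6.9
tcp_pos: [0.5153, 0.1222, 0.1168]
tool_rot: [0.001, -0.039, 0.999, -0.001]
contact_force: [-0.1, 0.8, -3.9]
grip_width: 0.191
```

```bash
python3 -c "
from h import *
plan([.5131,.1249,.115],94.5)
"
```

```text
clock 6.9 tcp [0.5153 0.1222 0.1168] yaw 94.53 F [-0.12  0.8  -3.91] T [0.026 0.036 0.03 ] grip 0.191 tilt z [ 0.0029 -0.0012 -1.    ] q7 1.43
 dp tool mm [2.  2.9 1.8]
 dr tool deg [-0.08  0.16  0.03]
 dp in goal frame [2.  2.9 1.8]
```

Request:
{"api": "step_arm", "payload": {
  "dp": [
    [0.5,0.7,0],
    [0.5,0.7,0],
    [0,0,0],
    [0,0,0]
  ],
  "dr": [
    [0,0,0],
    [0,0,0],
    [0,0,0],
    [0,0,0]
  ],
  "grip": [-1,-1,-1,-1]
}}

```text
clock: 7.23
tcp_pos: [0.5148, 0.1225, 0.1175]
tool_rot: [0.002, -0.038, 0.999, -0.001]
contact_force: [0.3, -0.1, -3.2]
grip_width: 0.192
```

```bash
python3 -c "
from h import *
plan([.5134,.1247,.107],94.5)
"
```

```text
clock 7.23 tcp [0.5148 0.1225 0.1175] yaw 94.4 F [ 0.28 -0.11 -3.19] T [0.095 0.017 0.009] grip 0.192 tilt z [ 0.0042 -0.001  -1.    ] q7 1.43
 dp tool mm [ 1.3  2.3 10.4]
 dr tool deg [-0.08  0.24 -0.1 ]
 dp in goal frame [ 1.2  2.3 10.5]
```

Request:
{"api": "step_arm", "payload": {
  "dp": [
    [1,2,2],
    [1,1.5,2],
    [0.5,0.5,1],
    [0,0,0]
  ],
  "dr": [
    [0,0,0],
    [0,0,0],
    [0,0,0],
    [0,0,0]
  ],
  "grip": [-1,-1,-1,-1]
}}

```text
clock: 7.57
tcp_pos: [0.5117, 0.1272, 0.1121]
tool_rot: [0.002, -0.039, 0.999, -0.0]
contact_force: [0.2, -0.3, -3.5]
grip_width: 0.193
```

```bash
python3 -c "
from h import *
plan([.5134,.1247,.107],94.5)
"
```

```text
clock 7.57 tcp [0.5117 0.1272 0.1121] yaw 94.44 F [ 0.17 -0.26 -3.55] T [-0.002  0.003 -0.033] grip 0.193 tilt z [ 4.5e-03 -6.0e-04 -1.0e+00] q7 1.42
 dp tool mm [-1.5 -2.7  5.1]
 dr tool deg [-0.06  0.25 -0.06]
 dp in goal frame [-1.5 -2.7  5.1]
```

Request:
{"api": "step_arm", "payload": {
  "dp": [
    [-1.2,-2.2,0],
    [0,0,0],
    [0,0,0]
  ],
  "dr": [
    [0,0,0],
    [0,0,0],
    [0,0,0]
  ],
  "grip": [-1,-1,-1]
}}

```text
clock: 7.82
tcp_pos: [0.513, 0.1252, 0.1119]
tool_rot: [0.002, -0.039, 0.999, -0.0]
contact_force: [-0.0, 0.0, -2.5]
grip_width: 0.196
```

```bash
python3 -c "
from h import *
plan([.5134,.1247,.107],94.5)
"
```

```text
clock 7.82 tcp [0.513  0.1252 0.1119] yaw 94.48 F [-0.04  0.01 -2.54] T [-0.006 -0.017  0.001] grip 0.196 tilt z [ 4.1e-03 -8.0e-04 -1.0e+00] q7 1.43
 dp tool mm [-0.4 -0.5  4.9]
 dr tool deg [-0.06  0.23 -0.02]
 dp in goal frame [-0.4 -0.5  4.9]
```

Request:
{"api": "step_arm", "payload": {
  "dp": [
    [-0.3,-0.4,2.5],
    [0,0,0],
    [0,0,2.5],
    [0,0,0]
  ],
  "dr": [
    [0,0,0],
    [0,0,0],
    [0,0,0],
    [0,0,0]
  ],
  "grip": [-1,-1,-1,-1]
}}

```text
clock: 8.15
tcp_pos: [0.5136, 0.1245, 0.1065]
tool_rot: [0.002, -0.039, 0.999, -0.0]
contact_force: [-0.0, 0.1, -2.3]
grip_width: 0.188
```

```bash
python3 -c "
from h import *
plan([.5134,.1247,.107],94.5)
a=snap('scene','s5')
c=a['color'][155:215,312:372,::-1]; cv2.imwrite('pics/s5c.png',cv2.resize(c,None,fx=9,fy=9,interpolation=cv2.INTER_CUBIC))
"
```

```text
clock 8.15 tcp [0.5136 0.1245 0.1065] yaw 94.45 F [-0.02  0.1  -2.29] T [ 0.005  0.068 -0.024] grip 0.188 tilt z [ 4.4e-03 -8.0e-04 -1.0e+00] q7 1.43
 dp tool mm [ 0.2  0.2 -0.5]
 dr tool deg [-0.06  0.25 -0.05]
 dp in goal frame [ 0.2  0.2 -0.5]
```

View pics/s5c.png

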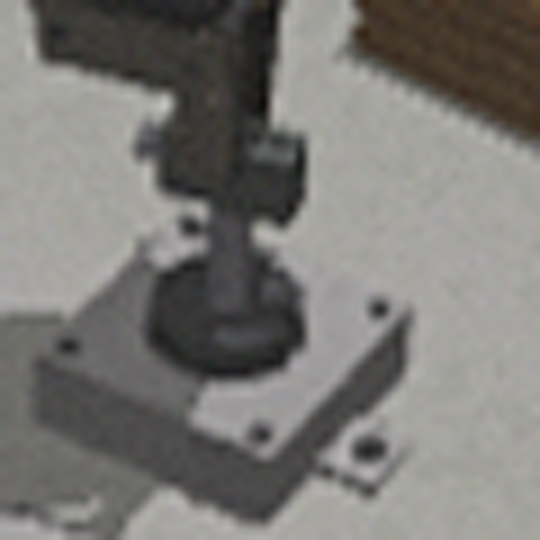

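The foot spans about (148–304, 250–375) in the crop and sits at the bore mouth, with its centre within roughly 1 mm of the bore's. I'll lower it gently and watch the forces.

Request:
{"api": "step_arm", "payload": {
  "dp": [
    [0,0,1.5],
    [0,0,0],
    [0,0,1.5],
    [0,0,0]
  ],
  "dr": [
    [0,0,0],
    [0,0,0],
    [0,0,0],
    [0,0,0]
  ],
  "grip": [-1,-1,-1,-1]
}}

```text
clock: 8.53
tcp_pos: [0.5137, 0.1248, 0.1035]
tool_rot: [0.002, -0.039, 0.999, -0.0]
contact_force: [0.8, -1.2, -3.0]
grip_width: 0.189
```

```bash
python3 -c "
from h import *
plan([.5134,.1247,.1],94.5)
"
```

```text
clock 8.53 tcp [0.5137 0.1248 0.1035] yaw 94.46 F [ 0.81 -1.22 -3.04] T [ 0.083 -0.015 -0.021] grip 0.189 tilt z [ 4.5e-03 -4.0e-04 -1.0e+00] q7 1.43
 dp tool mm [ 0.3 -0.1  3.5]
 dr tool deg [-0.04  0.26 -0.04]
 dp in goal frame [ 0.3 -0.1  3.5]
```

Request:
{"api": "step_arm", "payload": {
  "dp": [
    [0,0,1.5],
    [0,0,0],
    [0,0,1.5],
    [0,0,0]
  ],
  "dr": [
    [0,0,0],
    [0,0,0],
    [0,0,0],
    [0,0,0]
  ],
  "grip": [-1,-1,-1,-1]
}}

```text
clock: 8.87
tcp_pos: [0.5136, 0.1248, 0.1001]
tool_rot: [0.002, -0.039, 0.999, -0.0]
contact_force: [0.1, 0.1, -3.1]
grip_width: 0.194
```

```bash
python3 -c "
from h import *
plan([.5134,.1247,.097],94.5)
"
```

```text
clock 8.87 tcp [0.5136 0.1248 0.1001] yaw 94.46 F [ 0.06  0.12 -3.13] T [0.065 0.049 0.01 ] grip 0.194 tilt z [ 4.4e-03 -5.0e-04 -1.0e+00] q7 1.43
 dp tool mm [ 0.2 -0.1  3.1]
 dr tool deg [-0.05  0.25 -0.04]
 dp in goal frame [ 0.2 -0.1  3.1]
```

Request:
{"api": "step_arm", "payload": {
  "dp": [
    [0,0,1.5],
    [0,0,0],
    [0,0,1.5],
    [0,0,0],
    [0,0,1.5],
    [0,0,0]
  ],
  "dr": [
    [0,0,0],
    [0,0,0],
    [0,0,0],
    [0,0,0],
    [0,0,0],
    [0,0,0]
  ],
  "grip": [-1,-1,-1,-1,-1,-1]
}}

```text
clock: 9.37
tcp_pos: [0.5139, 0.1249, 0.0957]
tool_rot: [0.002, -0.039, 0.999, -0.0]
contact_force: [-0.9, -0.1, -1.3]
grip_width: 0.191
```

```bash
python3 -c "
from h import *
plan([.5134,.1247,.094],94.5)
"
```

```text
clock 9.37 tcp [0.5139 0.1249 0.0957] yaw 94.45 F [-0.92 -0.1  -1.34] T [-0.009  0.171 -0.04 ] grip 0.191 tilt z [ 4.8e-03 -2.0e-04 -1.0e+00] q7 1.43
 dp tool mm [ 0.5 -0.2  1.7]
 dr tool deg [-0.03  0.27 -0.05]
 dp in goal frame [ 0.5 -0.2  1.7]
```

Request:
{"api": "step_arm", "payload": {
  "dp": [
    [0,0,1],
    [0,0,0],
    [0,0,0],
    [0,0,0]
  ],
  "dr": [
    [0,0,0],
    [0,0,0],
    [0,0,-2],
    [0,0,0]
  ],
  "grip": [-1,-1,-1,-1]
}}

```text
clock: 9.7
tcp_pos: [0.5138, 0.1245, 0.095]
tool_rot: [0.002, -0.057, 0.998, -0.0]
contact_force: [-0.7, -0.4, -1.6]
grip_width: 0.194
```

```bash
python3 -c "
from h import *
plan([.5137,.1248,.094],97)
"
```

```text
clock 9.7 tcp [0.5138 0.1245 0.095 ] yaw 96.49 F [-0.75 -0.41 -1.64] T [-0.004  0.23   0.018] grip 0.194 tilt z [ 4.6e-03 -5.0e-04 -1.0e+00] q7 1.47
 dp tool mm [0.1 0.3 1. ]
 dr tool deg [-0.06  0.26 -0.51]
 dp in goal frame [0.1 0.3 1. ]
```

Request:
{"api": "step_arm", "payload": {
  "dp": [
    [0,0,1],
    [0,0,0],
    [0,0,0],
    [0,0,0]
  ],
  "dr": [
    [0,0,0],
    [0,0,0],
    [0,0,-2],
    [0,0,0]
  ],
  "grip": [-1,-1,-1,-1]
}}

```text
clock: 10.03
tcp_pos: [0.5139, 0.1244, 0.0943]
tool_rot: [0.002, -0.073, 0.997, -0.0]
contact_force: [-1.3, -0.1, 0.1]
grip_width: 0.189
```

```bash
python3 -c "
from h import *
plan([.5137,.1248,.094],99)
"
```

```text
clock 10.03 tcp [0.5139 0.1244 0.0943] yaw 98.38 F [-1.28 -0.13  0.1 ] T [-0.041  0.374 -0.05 ] grip 0.189 tilt z [ 4.6e-03 -4.0e-04 -1.0e+00] q7 1.49
 dp tool mm [0.1 0.4 0.3]
 dr tool deg [-0.06  0.26 -0.62]
 dp in goal frame [0.1 0.4 0.3]
```

Request:
{"api": "step_arm", "payload": {
  "dp": [
    [0,0,0.5],
    [0,0,0],
    [0,0,0]
  ],
  "dr": [
    [0,0,-2],
    [0,0,0],
    [0,0,0]
  ],
  "grip": [-1,-1,-1]
}}

```text
clock: 10.28
tcp_pos: [0.514, 0.1244, 0.0939]
tool_rot: [0.002, -0.089, 0.996, -0.0]
contact_force: [-0.8, 0.3, 0.5]
grip_width: 0.19
```

```bash
python3 -c "
from h import *
plan([.5137,.1248,.094],101)
"
```

```text
clock 10.28 tcp [0.514  0.1244 0.0939] yaw 100.19 F [-0.84  0.29  0.48] T [-0.     0.307 -0.005] grip 0.19 tilt z [ 4.8e-03 -2.0e-04 -1.0e+00] q7 1.52
 dp tool mm [ 0.2  0.5 -0.1]
 dr tool deg [-0.06  0.27 -0.81]
 dp in goal frame [ 0.2  0.5 -0.1]
```

Request:
{"api": "step_arm", "payload": {
  "dp": [
    [0,0,0],
    [0,0,0],
    [0,0,0]
  ],
  "dr": [
    [0,0,-2],
    [0,0,0],
    [0,0,0]
  ],
  "grip": [-1,-1,-1]
}}

```text
clock: 10.53
tcp_pos: [0.5141, 0.1243, 0.0939]
tool_rot: [0.002, -0.104, 0.995, -0.0]
contact_force: [-1.2, -0.2, -0.1]
grip_width: 0.192
```

```bash
python3 -c "
from h import *
plan([.5137,.1248,.094],103)
"
```

```text
clock 10.53 tcp [0.5141 0.1243 0.0939] yaw 101.98 F [-1.21 -0.2  -0.07] T [-0.076  0.308 -0.005] grip 0.192 tilt z [ 4.9e-03 -1.0e-04 -1.0e+00] q7 1.55
 dp tool mm [ 0.3  0.5 -0.1]
 dr tool deg [-0.07  0.27 -1.02]
 dp in goal frame [ 0.2  0.5 -0.1]
```

Request:
{"api": "step_arm", "payload": {
  "dp": [
    [0,0,0],
    [0,0,0],
    [0,0,0]
  ],
  "dr": [
    [0,0,-2],
    [0,0,0],
    [0,0,0]
  ],
  "grip": [-1,-1,-1]
}}

```text
clock: 10.78
tcp_pos: [0.514, 0.1243, 0.0939]
tool_rot: [0.002, -0.12, 0.993, -0.0]
contact_force: [-1.1, -0.2, -0.9]
grip_width: 0.193
```

```bash
python3 -c "
from h import *
plan([.5137,.1248,.094],103)
"
```

```text
clock 10.78 tcp [0.514  0.1243 0.0939] yaw 103.78 F [-1.1  -0.23 -0.9 ] T [ 0.011  0.343 -0.021] grip 0.193 tilt z [ 4.8e-03 -2.0e-04 -1.0e+00] q7 1.58
 dp tool mm [ 0.2  0.5 -0.1]
 dr tool deg [-0.07  0.27  0.78]
 dp in goal frame [ 0.2  0.5 -0.1]
```

Request:
{"api": "step_arm", "payload": {
  "dp": [
    [0,0,0],
    [0,0,0],
    [0,0,0]
  ],
  "dr": [
    [0,0,-2],
    [0,0,0],
    [0,0,0]
  ],
  "grip": [-1,-1,-1]
}}

```text
clock: 11.03
tcp_pos: [0.514, 0.1244, 0.0934]
tool_rot: [0.002, -0.136, 0.991, -0.0]
contact_force: [-0.4, 0.5, -2.7]
grip_width: 0.193
```

```bash
python3 -c "
from h import *
plan([.5137,.1248,.094],103)
"
```

```text
clock 11.03 tcp [0.514  0.1244 0.0934] yaw 105.59 F [-0.36  0.54 -2.67] T [0.072 0.042 0.008] grip 0.193 tilt z [ 4.9e-03 -2.0e-04 -1.0e+00] q7 1.6
 dp tool mm [ 0.2  0.5 -0.6]
 dr tool deg [-0.08  0.27  2.59]
 dp in goal frame [ 0.2  0.5 -0.6]
```

The push dropped back to the post's weight alone and the moment vanished, so the key has sprung into the notch. I'll turn slightly further to centre it, then lower gently.

Request:
{"api": "step_arm", "payload": {
  "dp": [
    [0,0,0],
    [0,0,0],
    [0,0,0],
    [0,0,0]
  ],
  "dr": [
    [0,0,-2],
    [0,0,0],
    [0,0,-1],
    [0,0,0]
  ],
  "grip": [-1,-1,-1,-1]
}}

```text
clock: 11.37
tcp_pos: [0.514, 0.1245, 0.0925]
tool_rot: [0.002, -0.16, 0.987, -0.001]
contact_force: [0.3, -0.2, -3.3]
grip_width: 0.189
```

```bash
python3 -c "
from h import *
plan([.5137,.1248,.094],108.5)
"
```

```text
clock 11.37 tcp [0.514  0.1245 0.0925] yaw 108.44 F [ 0.29 -0.23 -3.29] T [-0.003  0.03  -0.004] grip 0.189 tilt z [ 4.9e-03 -4.0e-04 -1.0e+00] q7 1.65
 dp tool mm [ 0.2  0.3 -1.5]
 dr tool deg [-0.11  0.26 -0.06]
 dp in goal frame [ 0.2  0.4 -1.5]
```

Request:
{"api": "step_arm", "payload": {
  "dp": [
    [0,0,1.5],
    [0,0,0],
    [0,0,0]
  ],
  "dr": [
    [0,0,0],
    [0,0,0],
    [0,0,0]
  ],
  "grip": [-1,-1,-1]
}}

```text
clock: 11.62
tcp_pos: [0.514, 0.1246, 0.0906]
tool_rot: [0.002, -0.159, 0.987, -0.001]
contact_force: [0.0, -0.2, -3.3]
grip_width: 0.196
```

```bash
python3 -c "
from h import *
plan([.5137,.1248,.0806],108.5)
"
```

```text
clock 11.62 tcp [0.514  0.1246 0.0906] yaw 108.34 F [ 0.01 -0.19 -3.32] T [ 0.087  0.012 -0.041] grip 0.196 tilt z [ 4.8e-03 -4.0e-04 -1.0e+00] q7 1.65
 dp tool mm [ 0.2  0.3 10. ]
 dr tool deg [-0.11  0.25 -0.16]
 dp in goal frame [ 0.2  0.3 10. ]
```

Request:
{"api": "step_arm", "payload": {
  "dp": [
    [0,0,1],
    [0,0,0],
    [0,0,1],
    [0,0,0]
  ],
  "dr": [
    [0,0,0],
    [0,0,0],
    [0,0,0],
    [0,0,0]
  ],
  "grip": [-1,-1,-1,-1]
}}

```text
clock: 11.95
tcp_pos: [0.514, 0.1246, 0.0884]
tool_rot: [0.002, -0.159, 0.987, -0.001]
contact_force: [-0.3, -0.4, -2.8]
grip_width: 0.194
```

```bash
python3 -c "
from h import *
plan([.5137,.1248,.0806],108.5)
"
```

```text
clock 11.95 tcp [0.514  0.1246 0.0884] yaw 108.3 F [-0.34 -0.44 -2.77] T [ 0.079  0.043 -0.046] grip 0.194 tilt z [ 4.8e-03 -4.0e-04 -1.0e+00] q7 1.65
 dp tool mm [0.3 0.3 7.8]
 dr tool deg [-0.11  0.25 -0.2 ]
 dp in goal frame [0.2 0.3 7.8]
```

Request:
{"api": "step_arm", "payload": {
  "dp": [
    [0,0,1],
    [0,0,0],
    [0,0,1],
    [0,0,0]
  ],
  "dr": [
    [0,0,0],
    [0,0,0],
    [0,0,0],
    [0,0,0]
  ],
  "grip": [-1,-1,-1,-1]
}}

```text
clock: 12.28
tcp_pos: [0.514, 0.1246, 0.0862]
tool_rot: [0.002, -0.159, 0.987, -0.001]
contact_force: [0.3, 0.1, -3.1]
grip_width: 0.194
```

```bash
python3 -c "
from h import *
plan([.5137,.1248,.0806],108.5)
"
```

```text
clock 12.28 tcp [0.514  0.1246 0.0862] yaw 108.29 F [ 0.33  0.06 -3.05] T [ 0.095 -0.01  -0.01 ] grip 0.194 tilt z [ 4.8e-03 -4.0e-04 -1.0e+00] q7 1.65
 dp tool mm [0.3 0.3 5.6]
 dr tool deg [-0.11  0.26 -0.21]
 dp in goal frame [0.2 0.3 5.6]
```

The post is below the stop height with no push, so the key is engaged. I'll carry on to the floor.

Request:
{"api": "step_arm", "payload": {
  "dp": [
    [0,0,1],
    [0,0,0],
    [0,0,1],
    [0,0,0],
    [0,0,1],
    [0,0,0]
  ],
  "dr": [
    [0,0,0],
    [0,0,0],
    [0,0,0],
    [0,0,0],
    [0,0,0],
    [0,0,0]
  ],
  "grip": [-1,-1,-1,-1,-1,-1]
}}

```text
clock: 12.78
tcp_pos: [0.514, 0.1246, 0.0829]
tool_rot: [0.002, -0.159, 0.987, -0.001]
contact_force: [-0.7, -0.5, -1.9]
grip_width: 0.192
```

```bash
python3 -c "
from h import *
plan([.5137,.1248,.0806],108.5)
"
```

```text
clock 12.78 tcp [0.514  0.1246 0.0829] yaw 108.29 F [-0.7  -0.48 -1.86] T [ 0.012  0.037 -0.004] grip 0.192 tilt z [ 4.8e-03 -4.0e-04 -1.0e+00] q7 1.65
 dp tool mm [0.3 0.3 2.3]
 dr tool deg [-0.11  0.25 -0.21]
 dp in goal frame [0.2 0.3 2.3]
```

Request:
{"api": "step_arm", "payload": {
  "dp": [
    [0,0,0.7],
    [0,0,0],
    [0,0,0.7],
    [0,0,0]
  ],
  "dr": [
    [0,0,0],
    [0,0,0],
    [0,0,0],
    [0,0,0]
  ],
  "grip": [-1,-1,-1,-1]
}}

```text
clock: 13.12
tcp_pos: [0.5141, 0.1246, 0.0813]
tool_rot: [0.002, -0.159, 0.987, -0.001]
contact_force: [-0.9, 0.1, -3.6]
grip_width: 0.187
```

```bash
python3 -c "
from h import *
plan([.5137,.1248,.0806],108.5)
"
```

```text
clock 13.12 tcp [0.5141 0.1246 0.0813] yaw 108.29 F [-0.9   0.13 -3.61] T [0.057 0.045 0.014] grip 0.187 tilt z [ 4.8e-03 -4.0e-04 -1.0e+00] q7 1.65
 dp tool mm [0.3 0.3 0.7]
 dr tool deg [-0.11  0.25 -0.21]
 dp in goal frame [0.3 0.3 0.7]
```

Request:
{"api": "step_arm", "payload": {
  "dp": [
    [0,0,0.5],
    [0,0,0],
    [0,0,0.4],
    [0,0,0]
  ],
  "dr": [
    [0,0,0],
    [0,0,0],
    [0,0,0],
    [0,0,0]
  ],
  "grip": [-1,-1,-1,-1]
}}

```text
clock: 13.45
tcp_pos: [0.5142, 0.1246, 0.0806]
tool_rot: [0.002, -0.159, 0.987, -0.001]
contact_force: [-0.1, -0.0, -3.5]
grip_width: 0.192
```

```bash
python3 -c "
from h import *
plan([.5137,.1248,.0806],108.5)
"
```

```text
clock 13.45 tcp [0.5142 0.1246 0.0806] yaw 108.29 F [-0.09 -0.03 -3.55] T [ 0.112  0.115 -0.036] grip 0.192 tilt z [ 5.e-03 -4.e-04 -1.e+00] q7 1.65
 dp tool mm [0.4 0.4 0. ]
 dr tool deg [-0.11  0.27 -0.21]
 dp in goal frame [0.4 0.4 0. ]
```

Request:
{"api": "step_arm", "payload": {
  "dp": [
    [0,0,0.4],
    [0,0,0]
  ],
  "dr": [
    [0,0,0],
    [0,0,0]
  ],
  "grip": [-1,-1]
}}

```text
clock: 13.62
tcp_pos: [0.5143, 0.1246, 0.0807]
tool_rot: [0.002, -0.159, 0.987, -0.001]
contact_force: [0.1, 0.8, -3.3]
grip_width: 0.195
```

```bash
python3 -c "
from h import *
plan([.5137,.1248,.0806],108.5)
"
```

```text
clock 13.62 tcp [0.5143 0.1246 0.0807] yaw 108.28 F [ 0.06  0.76 -3.29] T [ 0.13   0.097 -0.027] grip 0.195 tilt z [ 5.e-03 -2.e-04 -1.e+00] q7 1.65
 dp tool mm [0.5 0.4 0.1]
 dr tool deg [-0.1   0.27 -0.21]
 dp in goal frame [0.5 0.4 0.1]
```

Request:
{"api": "step_arm", "payload": {
  "dp": [
    [0,0,0.4],
    [0,0,0]
  ],
  "dr": [
    [0,0,0],
    [0,0,0]
  ],
  "grip": [-1,-1]
}}

```text
clock: 13.78
tcp_pos: [0.5143, 0.1246, 0.0806]
tool_rot: [0.003, -0.159, 0.987, -0.0]
contact_force: [-0.2, 0.5, -2.2]
grip_width: 0.195
```

```bash
python3 -c "
from h import *
plan([.5137,.1248,.0806],108.5)
"
```

```text
clock 13.78 tcp [0.5143 0.1246 0.0806] yaw 108.28 F [-0.24  0.48 -2.16] T [ 0.082  0.177 -0.014] grip 0.195 tilt z [ 5.2e-03 -1.0e-04 -1.0e+00] q7 1.65
 dp tool mm [0.5 0.4 0. ]
 dr tool deg [-0.1   0.28 -0.22]
 dp in goal frame [0.5 0.4 0. ]
```

Request:
{"api": "step_arm", "payload": {
  "dp": [
    [0,0,0.8],
    [0,0,0.3]
  ],
  "dr": [
    [0,0,0],
    [0,0,0]
  ],
  "grip": [-1,-1]
}}

```text
clock: 13.95
tcp_pos: [0.5144, 0.1246, 0.0806]
tool_rot: [0.003, -0.159, 0.987, -0.0]
contact_force: [-1.1, -1.4, -0.3]
grip_width: 0.193
```

```bash
python3 -c "
from h import *
plan([.5137,.1248,.0806],108.5)
"
```

```text
clock 13.95 tcp [0.5144 0.1246 0.0806] yaw 108.28 F [-1.09 -1.37 -0.31] T [-0.058  0.455 -0.002] grip 0.193 tilt z [ 5.2e-03  1.0e-04 -1.0e+00] q7 1.65
 dp tool mm [0.6 0.4 0. ]
 dr tool deg [-0.09  0.28 -0.22]
 dp in goal frame [0.6 0.4 0. ]
```

The post is on the floor: z no longer drops and the push is about 3 N. Now I'll release it.

Request:
{"api": "step_arm", "payload": {
  "dp": [
    [0,0,0],
    [0,0,0],
    [0,0,0],
    [0,0,0],
    [0,0,0],
    [0,0,0],
    [0,0,0],
    [0,0,0]
  ],
  "dr": [
    [0,0,0],
    [0,0,0],
    [0,0,0],
    [0,0,0],
    [0,0,0],
    [0,0,0],
    [0,0,0],
    [0,0,0]
  ],
  "grip": [0.3,0.3,0.3,0.3,0.3,0.3,0.3,0.3]
}}

```text
clock: 14.62
tcp_pos: [0.5166, 0.1252, 0.0811]
tool_rot: [0.005, -0.159, 0.987, -0.0]
contact_force: [0.9, -0.3, 0.4]
grip_width: 0.65
```

Request:
{"api": "step_arm", "payload": {
  "dp": [
    [0,0,-5],
    [0,0,-10],
    [0,0,-20],
    [0,0,-20],
    [0,0,-25],
    [0,0,-25],
    [0,0,-15],
    [0,0,0],
    [0,0,0]
  ],
  "dr": [
    [0,0,0],
    [0,0,0],
    [0,0,0],
    [0,0,0],
    [0,0,0],
    [0,0,0],
    [0,0,0],
    [0,0,0],
    [0,0,0]
  ],
  "grip": [0.3,0.3,0.3,0.3,0.3,0.3,0.3,0.3,0.3]
}}

```text
clock: 15.37
tcp_pos: [0.515, 0.1247, 0.2115]
tool_rot: [0.006, -0.159, 0.987, -0.0]
contact_force: [-0.3, 0.8, -0.5]
grip_width: 0.649
```

```bash
python3 -c "
from h import *
plan([.514,.125,.2],108.5)
a=snap('scene','s6')
c=a['color'][155:215,312:372,::-1]; cv2.imwrite('pics/s6c.png',cv2.resize(c,None,fx=9,fy=9,interpolation=cv2.INTER_CUBIC))
"
```

```text
clock 15.37 tcp [0.515  0.1247 0.2115] yaw 108.25 F [-0.35  0.79 -0.54] T [0.008 0.115 0.014] grip 0.649 tilt z [ 0.0111  0.0016 -0.9999] q7 1.62
 dp tool mm [ 1.   0.6 11.5]
 dr tool deg [-0.11  0.63 -0.25]
 dp in goal frame [ 0.9  0.6 11.5]
```

View pics/s6c.png

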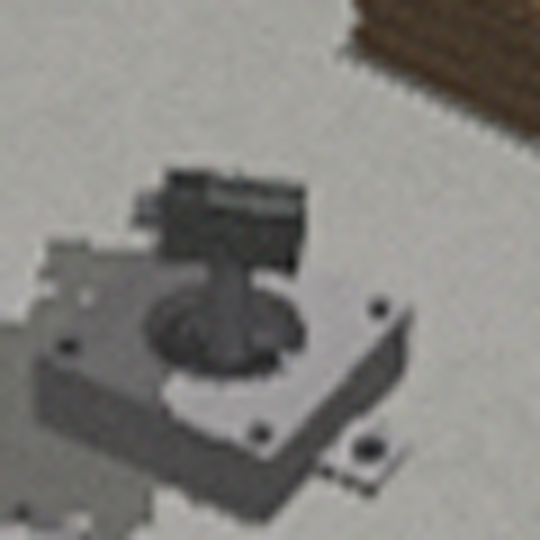

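The post stands in the socket, with the head at (235,215), the foot sunk in the bore at (225,330), and the gripper clear. I'll check the head-top height and the bystanders.

```bash
python3 -c "
from h import *
a=load('s6');P=cloud(a);r=a['range_z']>0
m=r&(abs(P[...,0]-.514)<.045)&(abs(P[...,1]-.126)<.045)&(P[...,2]>.075)&(P[...,2]<.13)
q=P[m];print(len(q),'head top z pct',np.percentile(q[:,2],[50,90,95,100]).round(4),q.mean(0).round(4))
s=load('s0');Q=cloud(s);m0=(s['range_z']>0)&(abs(Q[...,0]-.564)<.045)&(abs(Q[...,1]+.125)<.045)&(Q[...,2]>.067)
print('initially',np.percentile(Q[m0][:,2],[50,90,95,100]).round(4))
d=np.abs(a['color'].astype(int)-s['color']).sum(2)
for n,sl in(('binders',np.s_[262:400,135:310]),('basket',np.s_[122:178,350:420]),('punch',np.s_[232:284,364:408])): print(n,(d[sl]>90).mean())
"
```

```text
161 head top z pct [0.0928 0.1004 0.1011 0.1029] [0.5174 0.1185 0.0913]
initially [0.0861 0.0922 0.0928 0.0954]
binders 0.00012422360248447205
basket 0.0
punch 0.0
```

```bash
python3 -c "
from h import *
print(ticket.job_done()); plan()"
```

```text
the job is handed in; nothing more can be done
None
the job is handed in; nothing more can be done
```

The post is standing upright and fully home in the 100 mm counter socket, and it has been let go. The job was handed in at about 15.4 s on the robot's clock.

- **Finding the key:** I lowered the foot onto the sprung key and turned it with about 2–4 N of push. The push dropped to zero at a post yaw of about 15.6° in the world frame. I turned on to about 18.4° to centre the notch, and the post then went down to the floor without resistance.
- **Height check:** After release, the head top measured 8.2 mm higher than when the post stood on the counter, and the floor is 8 mm up. The TCP height at floor contact also matched the expected 80.6 mm.
- **Push:** The highest push I read on the socket was about 3.6 N, but I only read forces at the end of each move call. Peaks in between were not seen.
- **Other objects:** The binders, basket and hole punch looked unchanged when I compared the before and after scene pictures.
- **Did not agree:**
  - The two cameras differed by a few millimetres on the post's position and by about 1 mm on the socket, so I averaged the socket estimates and corrected by image and force.
  - My first reading of the key's angle from the pictures, about 11–13°, was lower than the roughly 18° felt.
  - The TCP drifted about 19 mm sideways on the way down to the grasp. It touched nothing, and I corrected it before closing the gripper.

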